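# Fold out the crank handle and clamp the filter bowl snugly in the bench vise

## Task

Clamp the white filter bowl in the small bench vise: swing the folded crank handle fully upright first, then crank clockwise (seen from above) until the sprung pad holds the bowl snugly against the back jaw with a clamping force of about 15 N, without squeezing it much harder (35 N crushes it). Let go with the handle left standing up; do not touch the bowl with the robot and leave the parts lying round the vise alone.

Things in the scene. Friction and masses are not known exactly. Their poses are not given: they have to be found in the camera images.
- crank_hub (a point): Centre of the crank's hub on its vertical turning axis, level with the top of the crank arm, 106 mm above the table. The arm is a steel bar 14 mm wide, 7 mm thick, running from the hub to the handle hinge, its underside 11 mm clear of the gearbox (84 x 76 mm, top 88 mm above the table; a collar of 34 mm diameter round the axis fills that gap up to 96 mm).
- handle_hinge (a point): Hinge pin of the folding handle at the outer end of the crank arm, 65 mm from the hub axis and 119 mm above the table. The hinge axis is level, at right angles to the arm. It travels round the hub with the crank. The clevis is 16 mm wide, its top 124 mm above the table.
- handle_grip (a point): Point on the handle's centre line, 46 mm from the hinge. Handle: round black sleeve, 18 mm diameter, from 12 to 57 mm from the hinge, spinning freely on its pin (5 mm of pin show beyond), so it can stay gripped at fixed gripper heading while cranking. Folded it lies level over the arm, free end at the hub, centre line 119 mm above the table; upright this point is 165 mm up, over the hinge.
- handle (a joint): Folding angle of the handle: 0 folded flat over the crank arm, 1.571 rad fully upright at its stop. It stays where it is left by friction (0.10 N m, about 2 N at the grip point). Note for cranking: with the arm halted between small steps the push at the handle reads 1 to 2 N less than while moving, as friction holds part of it.
- crank (a joint): Crank angle, grows clockwise seen from above, 0 to 4.4 rad; 20 mm of jaw travel per rad. Free turning takes about 7 N tangential push at the handle (self-locking friction; over 22 N of clamping it eases back to that when let go). Each newton of clamping adds 0.31 N (15 N adds 4.6 N); just sliding the bowl along adds under 2 N. Seated, clamping rises 160 N per rad. Final angle: about 2.5 to 3.9.
- bowl_center (a point): Centre, half-way up, of the white filter bowl with black cap (59 mm diameter, 114 mm tall, about 0.4 kg). It stands upright and loose on the vise's bed (15 mm above the table), between the sprung pad on the crank's side and the back jaw at the far end. Only the pad should push it.
- vise: Grey bench vise, fixed to the table: bed 100 x 316 x 15 mm. Origin on the table straight below the crank axis; y points along the bed from crank to jaws (bed from y = -54 to +262 mm), z up. The pad's face starts 95 to 111 mm from the origin and moves along +y; the fixed back jaw (90 mm wide, top 75 mm above the table) is bolted elsewhere each time, face 204 to 228 mm from it.
- jaw_pad: Moving steel pad on two stiff springs (8 N per mm together, 11 mm travel) that presses the bowl; 80 mm wide, from 23 to 69 mm above the table. Its origin lies 40 mm behind its face, at table height; axes as the vise.
- bearing: Bystander: ball bearing lying flat, 62 mm diameter, 16 mm high; origin at the centre of its underside.
- pinion: Bystander: dark steel pinion, 57 mm diameter, 30 mm high; origin at the centre of its underside.
- connector: Bystander: grey harness connector, 34 x 98 x 23 mm; origin at the centre of its underside.
Not all that is in view belongs to the job. What is shaped like the part that bears bowl_center but red or turquoise is not meant.

How it is judged:
On the way:
1. the handle is folded fully upright (value of joint handle above 1.45 rad), for 0.2 s.
At the end, for the whole second after the job is handed in: The bowl stands upright (within 0.15 rad), at rest, clamped by the pad against the back jaw with 9 to 30 N; the handle is left standing (above 1.4 rad) (contact force between bowl and jaw_pad between 9 and 30 N and value of joint handle above 1.4 rad and angle between bowl_center's own z axis and vertical below 0.15 rad and linear speed of bowl below 0.01 m/s); the robot touches nothing.
It fails at once if the bowl is squeezed with more than 35 N (contact force between bowl and jaw_pad above 35 N).
It fails at once if the crank is turned (its hinge end carried more than 40 mm) while the handle is not folded out (distance of handle_hinge from where it was at the start of the episode above 0.04 m and value of joint handle below 1.2 rad).
It fails at once if the robot touches the bowl (contact force between bowl and the arm above 0.5 N or contact force between bowl and the fingers above 0.5 N).
It fails at once if a part lying round the vise is moved more than 20 mm (distance of any of bearing, pinion, connector from where it was at the start of the episode above 0.02 m).
It also fails if it takes over 64 s, if anything falls off the work surface, if the arm or the gripper's body presses on something with over 40 N, if the wrist force passes 120 N, or if a joint passes its speed limit or range.

## Robot

A 7-joint arm with a two-finger parallel gripper is mounted at the origin on the work surface; the furniture and walls round the work are solid. World frame = base frame: x ahead of the robot, y to its left, z up, the work surface at z = 0. Lengths are in m, angles in rad, forces in N, time in s.
With the tool pointing down it reaches from about 0.4 to 0.925 m from the base axis. Payload 4.1 kg.
Tool frame: the origin (TCP) lies on the mounting face of the last link; the fingertips stand 173 mm ahead of it and the grasp point (between the pads) lies 155 mm ahead of it; z points along the fingers, y is the line along which they close (so a half turn about z gives the same grasp; the last joint's range is limited). The gripper opens to 85 mm and grips with 20 to 120 N. Pads are 22 mm wide; open, the fingers measure 114 mm over their backs; the gripper's body (76 mm by 85 mm) begins 54 mm behind the grasp point. The pads swing forward as they close: fully open they stand 13 mm farther back than shut.
Start: joints at [1.03, 0.398, 0.045, 1.537, -0.019, 1.207, -0.051], TCP at [0.278, -0.588, 0.405] pointing down, gripper open.
Joint ranges: [-2.82, 2.82], [-0.49, 2.23], [-1.37, 1.46], [0, 2.46], [-1.36, 4.5], [0.23, 2], [-2.94, 2.94]. Speed limits (rad/s): [2.57, 2.57, 3.14, 3.14, 3.14, 3.14, 3.14].

## Interface

Orientations are given as a unit quaternion [w, x, y, z].
In Python, from rig import bot, vision gives the robot as it stands.
- The arm moves only by the tool servo_tool, never from a script. Its argument "series" is a list of rows, each an object with "dp": the shift along the tool's x, y, z in m, a list of three; "turn": the turn, a rotation vector about the tool's x, y, z in degrees, a list of three; "fingers": the opening, from 0 (shut) to 1 (fully open). In form: [{"dp": [dx, dy, dz], "turn": [rx, ry, rz], "fingers": fingers}, ...]. A call has 1 to 12 rows; each row shifts and turns the commanded pose from where the row before left it, along the tool's axes as they then stand; what a row does not reach is not made up. A row lasts 1/10 s, in which the tool goes at most 50 mm and 8.59 degrees, less where a joint would pass 70% of its speed; a pose out of reach is approached as far as the arm can. A call is refused whole if a number of a shift passes 0.05 or a number of a turn 8.59, either way. A call with a gripper value outside its range is refused whole. The fingers move at their own pace and stop on an object; "newtons" is the grip in N (left out, the last holds). Time passes only in rows, so rows that do not move let the fingers close. It gives the time, the measured TCP pose, the force, the opening and the grip force at its end, in the units of the state.
- bot.sense(): the state, without advancing time (a new reading comes with each control period).
- vision.read_camera(name): name is "scene" or "side" or "wrist"; returns (picture, depth): 420x560x3 uint8, red, green, blue; 420x560 float32, m along the optical axis (not along the pixel's ray), 0 where there is no reading.
- vision.camera_model(name): a dict with "intrinsics" (3x3 intrinsics, pixels), "R" (3x3) and "t" (3): a world point X has camera coordinates R X + t. Camera axes: x right, y down, z forward; pixel columns grow to the right and rows downward; lengths in m; the calibration is good to about 2 mm. A picture is of the moment at which its call begins: read the wrist's pose just before it. camera_model takes no time and is no camera call; for the wrist camera it gives the pose at the moment of the call.
- bot.sign_off(): hands the job in; it is judged then, once.
The state is a dict: "t": time; "joint_positions": joint angles; "joint_vel": joint speeds; "joint_torque": joint torques, N m; "position": TCP position; "tcp_rot": TCP orientation; "force": force on the tool from outside, world axes, zero at the start; "ft_torque": the same for the moment, N m; "finger_gap": opening from 0.0 (shut) to 1.0 (fully open); "finger_force": force on a finger pad.
Only numpy, scipy, OpenCV 4.12 (cv2) and the standard library are available. Lean on these libraries where they do the work, as an engineer would, in place of code of your own. Each camera call takes 0.05 s, during which the arm holds its last target. There are 200 camera calls.

## Working session

There is one attempt and no reset: what is moved stays moved. The work goes in short steps, Python scripts to look and compute and a tool call to move; the robot and the scene stay as the last step left them, time stands still between calls to the robot, and variables do not carry over. Pictures are saved under pics/ and viewed, at most 10 in all, crops included, and the job is handed in when it is done.

Besides the shell and the picture viewer there is one more tool, called after ">>>" as name([rows], argument=value, ...), one row to a line, values as JSON. servo_tool: Moves the arm, as the interface text tells. Its arguments: {"type":"object","properties":{"series":{"type":"array","items":{"type":"object","properties":{"dp":{"type":"array","items":{"type":"number"}},"turn":{"type":"array","items":{"type":"number"}},"fingers":{"type":"number"}}}},"newtons":{"type":"number"}},"required":["series"]}

```bash
mkdir -p pics; ls
cat > h.py <<'E'
import numpy as np, cv2, json
from rig import bot, vision
def snap(n,tag):
    m=vision.camera_model(n); p,d=vision.read_camera(n)
    cv2.imwrite(f'pics/{tag}.png',p[:,:,::-1]); np.savez(f'pics/{tag}.npz',p=p,d=d,K=m['intrinsics'],R=m['R'],t=m['t'])
def load(tag): return dict(np.load(f'pics/{tag}.npz'))
def cloud(s):
    v,u=np.mgrid[:420,:560]; d=s['d']
    c=np.stack([u,v,np.ones_like(u)],-1)@np.linalg.inv(s['K']).T*d[...,None]
    w=(c-s['t'])@s['R']; w[d<=0]=np.nan; return w
def onplane(s,u,v,z):
    r=s['R'].T@(np.linalg.inv(s['K'])@[u,v,1]); o=-s['R'].T@s['t']
    return o+r*(z-o[2])/r[2]
E
python3 - <<'E'
from h import *
print(bot.sense())
for n in ['scene','side','wrist']: snap(n,n+'0')
a=[cv2.imread(f'pics/{n}0.png') for n in ['scene','side','wrist']]
print([(-load(n+'0')['R'].T@load(n+'0')['t']).round(3) for n in ['scene','side','wrist']])
E
```

```text
pics
{'t': 0.0, 'joint_positions': array([ 1.03002133,  0.39919859,  0.04503929,  1.53786689, -0.01871729,
        1.20691601, -0.05071227]), 'joint_vel': array([ 0.00099886, -0.00173073,  0.00110917, -0.00045585, -0.00022998,
       -0.00107767, -0.00022021]), 'joint_torque': array([ 4.62304961e-04, -4.75129259e+01,  1.36458222e+00, -2.54224277e+01,
        1.15670211e-02,  9.43231105e-03,  1.60727052e-05]), 'position': array([ 0.27781913, -0.58731135,  0.40366482]), 'tcp_rot': array([-9.44399886e-04,  9.75693178e-01,  2.19138894e-01, -2.74660220e-04]), 'force': array([0.01773129, 0.21741519, 0.90320916]), 'ft_torque': array([ 0.00853357, -0.00487208,  0.00216301]), 'finger_force': 0.0, 'finger_gap': 0.9977969448503121}
[array([0.043, 0.483, 0.471]), array([0.399, 0.728, 0.715]), array([ 0.349, -0.553,  0.372])]
```

View pics/scene0.png

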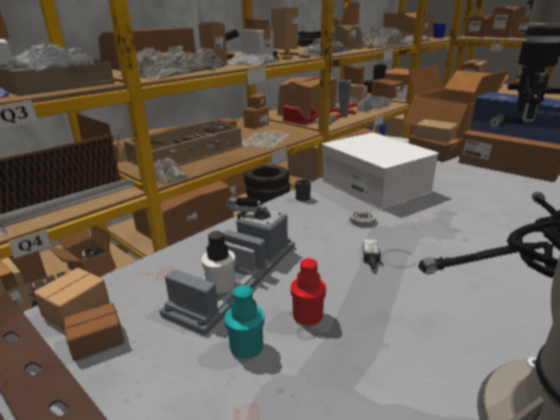

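View pics/side0.png

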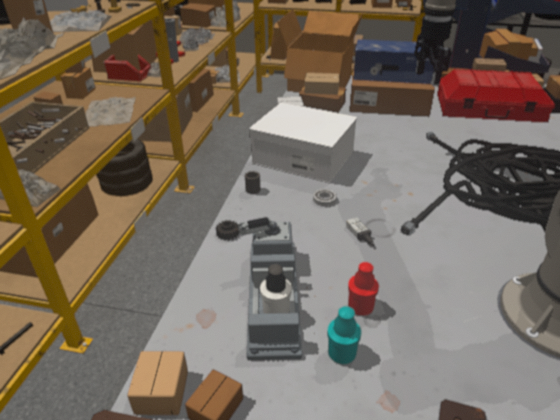

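The views show the white bowl at scene (219,268) and side (275,292). The red (309,295) and turquoise (245,325) ones are decoys. The crank is near scene (258,208) and side (250,228).

Run:
```python
from h import *
a=cv2.imread('pics/side0.png')[205:345,200:320]; b=cv2.imread('pics/scene0.png')[180:320,160:310]
a=cv2.resize(a,None,fx=4,fy=4,interpolation=2)[:560]; b=cv2.resize(b,None,fx=2,fy=2,interpolation=2)
im=np.zeros((560,790,3),np.uint8); im[:,:480]=a; im[:280,485:785]=b
cv2.imwrite('pics/c1.png',im)
for t in ['side0','scene0']:
    s=load(t); w=cloud(s); print(t)
    p=s['p'].astype(int)
    m=(w[...,2]>.08)&(w[...,2]<.15)&(w[...,0]>.35)&(w[...,0]<1.1)&(w[...,1]>-.3)&(w[...,1]<.6)
    for z in np.arange(.08,.145,.005):
        q=w[m&(w[...,2]>=z)&(w[...,2]<z+.005)]
        if len(q): print(z.round(3),len(q),q.min(0).round(3),q.max(0).round(3),np.median(q,0).round(3))
s=load('side0');w=cloud(s)
for u,v in [(275,270),(275,330),(228,228),(245,228),(258,225),(265,222),(285,228),(272,265),(253,178),(325,197),(360,230)]: print((u,v),w[v,u].round(3),s['p'][v,u])
```

```text
side0
0.08 381 [ 0.366 -0.073  0.08 ] [0.624 0.198 0.085] [0.543 0.119 0.082]
0.085 626 [ 0.366 -0.076  0.085] [0.626 0.198 0.09 ] [ 0.559 -0.005  0.088]
0.09 277 [ 0.371 -0.071  0.09 ] [0.62  0.194 0.095] [ 0.559 -0.011  0.091]
0.095 160 [ 0.371 -0.045  0.095] [0.64  0.192 0.1  ] [0.54  0.117 0.098]
0.1 231 [ 0.372 -0.04   0.1  ] [0.654 0.194 0.105] [0.547 0.074 0.103]
0.105 215 [ 0.371 -0.049  0.105] [0.652 0.193 0.11 ] [0.555 0.059 0.107]
0.11 305 [ 0.373 -0.039  0.11 ] [0.652 0.192 0.115] [0.407 0.129 0.113]
0.115 117 [ 0.38  -0.032  0.115] [0.652 0.185 0.12 ] [0.593 0.006 0.117]
0.12 144 [ 0.532 -0.035  0.12 ] [0.652 0.131 0.125] [ 0.612 -0.006  0.123]
0.125 171 [ 0.534 -0.035  0.125] [0.634 0.13  0.13 ] [0.552 0.111 0.127]
0.13 11 [ 0.537 -0.014  0.13 ] [0.618 0.127 0.131] [0.546 0.117 0.13 ]
scene0
0.08 475 [ 0.366 -0.083  0.08 ] [0.619 0.196 0.085] [0.531 0.111 0.082]
0.085 557 [ 0.366 -0.082  0.085] [0.625 0.195 0.09 ] [0.529 0.063 0.088]
0.09 451 [ 0.371 -0.075  0.09 ] [0.621 0.191 0.095] [ 0.564 -0.017  0.091]
0.095 224 [ 0.371 -0.053  0.095] [0.615 0.191 0.1  ] [0.529 0.1
[... 306 characters left out ...]
9 [ 0.532 -0.04   0.12 ] [0.65  0.128 0.125] [ 0.606 -0.006  0.123]
0.125 172 [ 0.532 -0.035  0.125] [0.65  0.129 0.13 ] [0.555 0.105 0.128]
0.13 23 [0.537 0.109 0.13 ] [0.551 0.123 0.131] [0.544 0.115 0.13 ]
(275, 270) [0.545 0.121 0.129] [91 88 82]
(275, 330) [0.528 0.198 0.059] [62 64 63]
(228, 228) [ 0.711 -0.102  0.026] [46 45 42]
(245, 228) [0.635 0.001 0.118] [83 83 83]
(258, 225) [ 0.611 -0.012  0.12 ] [46 46 47]
(265, 222) [ 0.599 -0.022  0.122] [47 47 47]
(285, 228) [ 0.562 -0.049  0.091] [163 163 161]
(272, 265) [0.553 0.109 0.128] [85 81 77]
(253, 178) [ 0.701 -0.296  0.049] [71 66 60]
(325, 197) [ 0.509 -0.321 -0.003] [115 113 113]
(360, 230) [ 0.405 -0.168  0.019] [166 164 156]
```

View pics/c1.png

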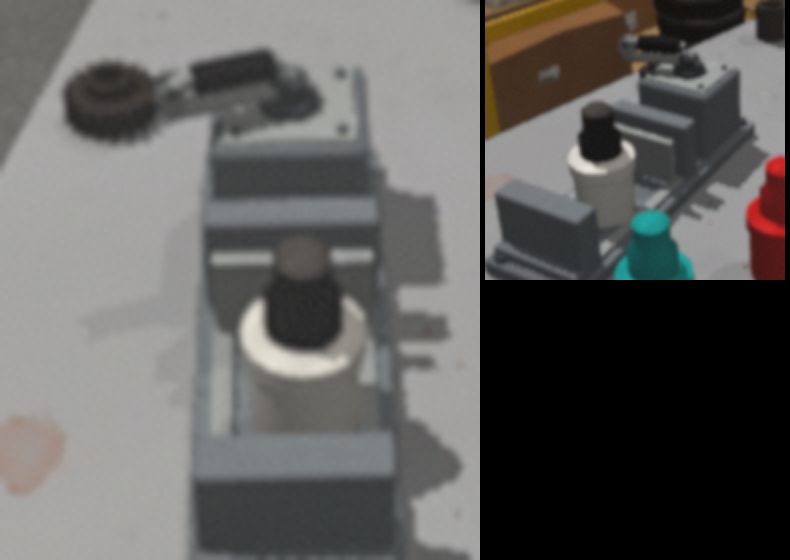

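The white bowl sits between the pad and the back jaw. The folded black sleeve runs from side px (248,225) to (269,221), the clevis is at (241,228) and the hub at (272,229). The dark pinion is at side (228,230).

Run:
```python
from h import *
for t in ['side0','scene0']:
    s=load(t); w=cloud(s); p=s['p'].astype(int).sum(2)
    reg=(w[...,0]>.5)&(w[...,0]<.7)&(w[...,1]>-.1)&(w[...,1]<.045)
    g=reg&(w[...,2]>.112)&(w[...,2]<.136)&(p<250)
    n,l,st,c=cv2.connectedComponentsWithStats(g.astype(np.uint8)); k=1+st[1:,4].argmax(); g=l==k
    print(t,st[k],c[k].round(1)); q=w[g]
    hi=q[q[:,2]>.118]
    c0=np.median(hi,0); _,_,V=np.linalg.svd((hi-hi.mean(0))[:,:2],full_matrices=False); ax=V[0]*np.sign(V[0,0])
    pr=(q[:,:2]-c0[:2])@ax; print('sleeve med',c0.round(4),'ax',ax.round(3),np.percentile(pr,[1,50,99]).round(4))
    # sleeve mid-silhouette ray on z=.119
    print('plane',onplane(s,*c[k],.121).round(4))
    a=reg&(w[...,2]>.096)
    q=w[a]; pr=(q[:,:2]-c0[:2])@ax; print('all>.096 along',np.percentile(pr,[0.5,1,99,99.5]).round(4))
    for lo in np.arange(-.06,.06,.01):
        z=q[(pr>=lo)&(pr<lo+.01)]
        if len(z): print(lo.round(3),len(z),np.percentile(z[:,2],[10,50,95]).round(3),z.mean(0).round(4))
    gt=(w[...,0]>.45)&(w[...,0]<.7)&(w[...,1]>-.13)&(w[...,1]<.05)&(abs(w[...,2]-.089)<.006)&(p>380)
    r=cv2.minAreaRect((w[gt][:,:2]*1000).astype(np.float32)); print('gear',r,gt.sum())
    # bowl cap top & jaw tops
    cap=(w[...,2]>.124)&(w[...,1]>.07)&(w[...,1]<.18); print('cap',w[cap].mean(0).round(4))
    for nm,lo,hi2,y0,y1 in [('jaw',.068,.08,.14,.26),('padblk',.06,.095,.02,.1)]:
        m=(w[...,2]>lo)&(w[...,2]<hi2)&(w[...,1]>y0)&(w[...,1]<y1)&(w[...,0]>.45)&(w[...,0]<.64)
        q=w[m]; print(nm,len(q), cv2.minAreaRect((q[:,:2]*1000).astype(np.float32)))
```

```text
side0 [248 218  22  11 164] [258.  222.9]
sleeve med [ 0.6127 -0.0156  0.1242] ax [0.848 0.529] [-0.0237 -0.0007  0.0208]
plane [ 0.6124 -0.0175  0.121 ]
all>.096 along [-0.0424 -0.0414  0.0395  0.0397]
-0.05 8 [0.096 0.105 0.107] [ 0.5781 -0.0399  0.1029]
-0.04 43 [0.099 0.106 0.11 ] [ 0.5829 -0.0335  0.1052]
-0.03 62 [0.097 0.108 0.126] [ 0.5911 -0.0281  0.1095]
-0.02 63 [0.103 0.119 0.128] [ 0.6001 -0.0237  0.1154]
-0.01 65 [0.103 0.119 0.127] [ 0.6089 -0.0185  0.1161]
0.0 59 [0.103 0.119 0.128] [ 0.6172 -0.0133  0.1159]
0.01 66 [0.103 0.119 0.128] [ 0.6257 -0.0083  0.1161]
0.02 55 [0.103 0.117 0.123] [ 0.6348 -0.0042  0.1142]
0.03 70 [0.105 0.116 0.124] [0.6439 0.001  0.1149]
0.04 1 [0.113 0.113 0.113] [ 0.6517 -0.0025  0.1128]
gear ((585.0196533203125, -37.96467590332031), (68.47201538085938, 67.92767333984375), 8.746033668518066) 246
cap [0.545  0.1188 0.1274]
jaw 754 ((538.0674438476562, 169.17538452148438), (89.01205444335938, 64.5787353515625), 12.176633834838867)
padblk 636 ((569.4705200195312, 60.990821838378906), (88.83631134033203, 79.89849853515625), 2.5686960220336914)
[... 345 characters left out ...]
 0.5931 -0.0301  0.1122]
-0.02 69 [0.102 0.117 0.129] [ 0.6012 -0.0248  0.1155]
-0.01 68 [0.104 0.118 0.128] [ 0.6102 -0.0194  0.1161]
0.0 65 [0.105 0.118 0.129] [ 0.6187 -0.0146  0.1166]
0.01 61 [0.105 0.117 0.129] [ 0.6268 -0.0093  0.1163]
0.02 65 [0.103 0.112 0.124] [ 0.6369 -0.0047  0.1134]
0.03 51 [0.107 0.118 0.125] [0.6436 0.0012 0.1166]
gear ((586.3325805664062, -40.770599365234375), (70.74195861816406, 66.8657455444336), 14.825575828552246) 201
cap [1.395  0.1152 0.2459]
jaw 696 ((537.113037109375, 168.03526306152344), (89.4066390991211, 62.73888397216797), 12.094245910644531)
padblk 705 ((568.763671875, 61.33128356933594), (88.96443176269531, 81.63272094726562), 3.5289011001586914)
```

>>> servo_tool([
  {"dp": [0, 0, 0], "turn": [0, 0, -6.9], "fingers": 0.6},
  {"dp": [0.02, -0.01, 0], "turn": [0, 0, 0], "fingers": 0.6},
  {"dp": [0.04, -0.021, 0], "turn": [0, 0, 0], "fingers": 0.6},
  {"dp": [0.04, -0.021, 0], "turn": [0, 0, 0], "fingers": 0.6},
  {"dp": [0.04, -0.021, 0], "turn": [0, 0, 0], "fingers": 0.6},
  {"dp": [0.04, -0.021, 0], "turn": [0, 0, 0], "fingers": 0.6},
  {"dp": [0.04, -0.021, 0], "turn": [0, 0, 0], "fingers": 0.6},
  {"dp": [0.04, -0.021, 0], "turn": [0, 0, 0], "fingers": 0.6},
  {"dp": [0.04, -0.021, 0], "turn": [0, 0, 0], "fingers": 0.6},
  {"dp": [0.04, -0.021, 0], "turn": [0, 0, 0], "fingers": 0.6},
  {"dp": [0.04, -0.021, 0], "turn": [0, 0, 0], "fingers": 0.6},
  {"dp": [0.04, -0.021, 0], "turn": [0, 0, 0], "fingers": 0.6},
], newtons=25)

```text
t: 1.35
position: [0.5164, -0.1759, 0.4046]
tcp_rot: [0.0, 0.961, 0.277, -0.0]
force: [0.6, -0.3, -0.1]
finger_gap: 0.597
finger_force: 0.0
```

Run:
```python
from h import *
snap('wrist','w1'); print(bot.sense()['position'],load('w1')['R'])
```

```text
[ 0.52036427 -0.1671084   0.40487234] [[ 5.34221327e-01 -8.45344643e-01 -8.88425645e-05]
 [-8.03618589e-01 -5.07884866e-01  3.10242045e-01]
 [-2.62306573e-01 -1.65666522e-01 -9.50657596e-01]]
```

View pics/w1.png

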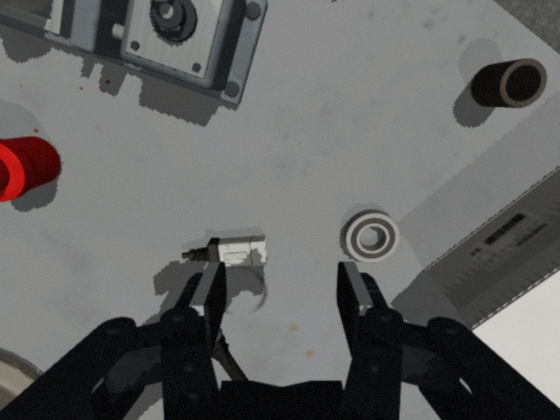

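The wrist view shows the hub at (172,15), just at the top edge, with the connector, bearing and decoy clear of it. I'll move closer and measure again.

>>> servo_tool([
  {"dp": [0.03, -0.026, 0], "fingers": 0.6},
  {"dp": [0.03, -0.026, 0], "fingers": 0.6},
  {"dp": [0.03, -0.026, 0], "fingers": 0.6},
  {"dp": [0, 0, 0], "fingers": 0.6},
  {"dp": [0, 0, 0], "fingers": 0.6},
])

```text
invalid input
```

Run:
```python
from h import *
snap('wrist','w2'); print(bot.sense()['position'])
s=load('w2'); w=cloud(s); p=s['p'].astype(int).sum(2)
for P in [(.6417,.0019,.119),(.5867,-.0327,.106),(.6125,-.0165,.128)]:
    c=s['K']@(s['R']@np.array(P)+s['t']); print((c[:2]/c[2]).round(1))
g=(w[...,2]>.112)&(w[...,2]<.136)&(p<200)&(w[...,0]>.55)&(w[...,0]<.68)&(w[...,1]>-.08)&(w[...,1]<.05)
n,l,st,c=cv2.connectedComponentsWithStats(g.astype(np.uint8)); k=1+st[1:,4].argmax(); g=l==k
r=cv2.minAreaRect(np.argwhere(g)[:,::-1].astype(np.float32)); print(st[k],r)
for q in cv2.boxPoints(r): print(onplane(s,*q,.119).round(4))
print('c',onplane(s,*r[0],.119).round(4), w[g].mean(0).round(4))
```

```text
[ 0.51894447 -0.17004931  0.40476074]
[160.3 -94.6]
[175.2  27.6]
[160.6 -34.4]
[161   0  27  19 291] ((174.0, 9.0), (18.0, 26.0), 90.0)
[ 0.5961 -0.0216  0.119 ]
[ 0.6055 -0.036   0.119 ]
[ 0.5961 -0.041   0.119 ]
[ 0.5866 -0.0264  0.119 ]
c [ 0.5961 -0.0313  0.119 ] [ 0.598  -0.0325  0.1229]
```

View pics/w2.png

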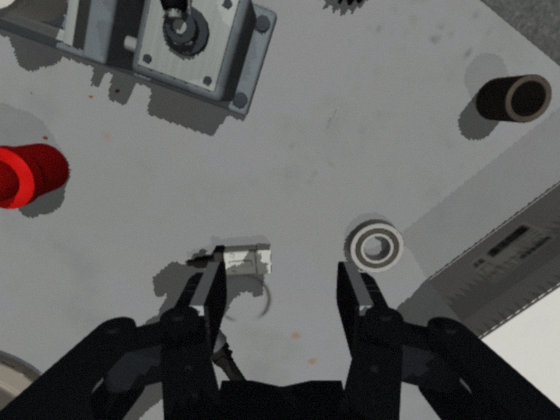

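The move was refused because every row needs a "turn", so the view is nearly unchanged: hub ring at (183,35), handle end at (175,9). I'll resend it with turns.

>>> servo_tool([
  {"dp": [0.03, -0.026, 0], "turn": [0, 0, 0], "fingers": 0.6},
  {"dp": [0.03, -0.026, 0], "turn": [0, 0, 0], "fingers": 0.6},
  {"dp": [0.03, -0.026, 0], "turn": [0, 0, 0], "fingers": 0.6},
  {"dp": [0, 0, 0], "turn": [0, 0, 0], "fingers": 0.6},
  {"dp": [0, 0, 0], "turn": [0, 0, 0], "fingers": 0.6},
])

```text
t: 1.95
position: [0.5505, -0.0629, 0.4044]
tcp_rot: [0.0, 0.96, 0.279, -0.0]
force: [-0.5, -0.4, 0.1]
finger_gap: 0.605
finger_force: 0.0
```

Run:
```python
from h import *
snap('wrist','w3'); print(bot.sense()['position'])
s=load('w3'); w=cloud(s); p=s['p'].astype(int).sum(2)
for P in [(.6417,.0019,.119),(.5867,-.0327,.106),(.6125,-.0165,.128)]:
    c=s['K']@(s['R']@np.array(P)+s['t']); print((c[:2]/c[2]).round(1))
g=(w[...,2]>.112)&(w[...,2]<.136)&(p<200)&(w[...,0]>.55)&(w[...,0]<.68)&(w[...,1]>-.08)&(w[...,1]<.05)
n,l,st,c=cv2.connectedComponentsWithStats(g.astype(np.uint8)); k=1+st[1:,4].argmax(); g=l==k
r=cv2.minAreaRect(np.argwhere(g)[:,::-1].astype(np.float32)); print(st[k],r)
for q in cv2.boxPoints(r): print(onplane(s,*q,.119).round(4))
print('c',onplane(s,*r[0],.119).round(4), w[g].mean(0).round(4))
```

```text
[ 0.55030063 -0.06434404  0.40438961]
[273.5  47.6]
[274.1 141.8]
[273.4 100.9]
[ 268   64   25   70 1614] ((280.0, 98.5), (69.0, 24.0), 90.0)
[ 6.309e-01 -3.000e-04  1.190e-01]
[ 0.6398 -0.0143  0.119 ]
[ 0.6006 -0.0398  0.119 ]
[ 0.5912 -0.0249  0.119 ]
c [ 0.6162 -0.0195  0.119 ] [ 0.6159 -0.0194  0.1254]
```

View pics/w3.png

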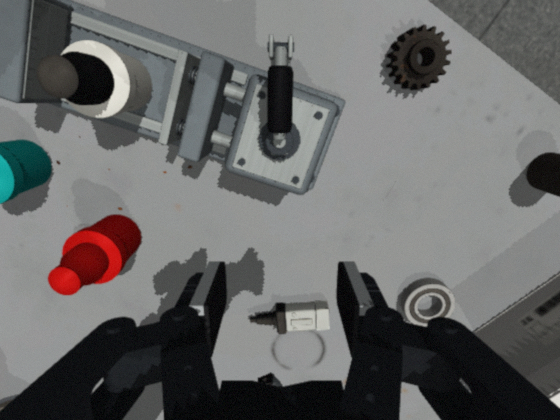

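The handle is lined up with the tool x axis: clevis (280,45), sleeve centre (280,98), hub (279,140), all in the gripper's plane. The white bowl with its black cap is at (100,80), and the red and turquoise decoys are off to the side. The grasp is about 74 mm ahead and 124 mm down.

>>> servo_tool([
  {"dp": [0.03, 0, 0], "turn": [0, 0, 0], "fingers": 0.5},
  {"dp": [0.03, -0.001, 0], "turn": [0, 0, 0], "fingers": 0.5},
  {"dp": [0.014, 0, 0.02], "turn": [0, 0, 0], "fingers": 0.5},
  {"dp": [0, 0, 0.03], "turn": [0, 0, 0], "fingers": 0.5},
  {"dp": [0, 0, 0.03], "turn": [0, 0, 0], "fingers": 0.5},
  {"dp": [0, 0, 0.025], "turn": [0, 0, 0], "fingers": 0.5},
  {"dp": [0, 0, 0.015], "turn": [0, 0, 0], "fingers": 0.5},
  {"dp": [0, 0, 0.0], "turn": [0, 0, 0], "fingers": 0.5},
  {"dp": [0, 0, 0], "turn": [0, 0, 0], "fingers": 0.5},
])

```text
t: 2.9
position: [0.613, -0.0242, 0.2854]
tcp_rot: [0.0, 0.961, 0.277, 0.0]
force: [-0.5, 1.2, 1.4]
finger_gap: 0.497
finger_force: 0.0
```

Run:
```python
from h import *
snap('wrist','w4'); print(bot.sense()['position'],bot.sense()['force'])
```

```text
[ 0.61326974 -0.02383159  0.28612109] [ 0.1127816  -0.32898421  0.23412972]
```

View pics/w4.png

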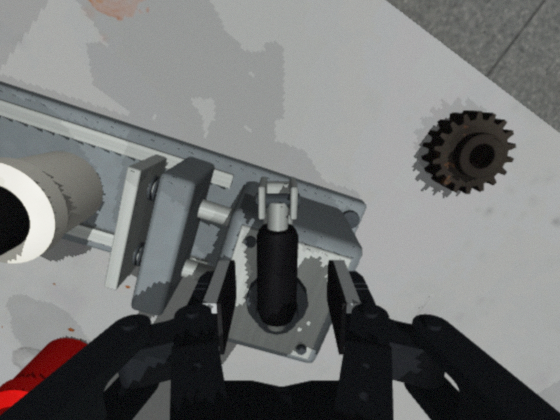

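The sleeve sits centred between the open pads, at column 278 against pads at 222 and 340. The free end is near row 310 and the pad row is about 290. I'll go down 5 mm and close.

>>> servo_tool([
  {"dp": [0, -0.001, 0.005], "turn": [0, 0, 0], "fingers": 0.3},
  {"dp": [0, 0, 0], "turn": [0, 0, 0], "fingers": 0.1},
  {"dp": [0, 0, 0], "turn": [0, 0, 0], "fingers": 0.1},
  {"dp": [0, 0, 0], "turn": [0, 0, 0], "fingers": 0.1},
  {"dp": [0, 0, 0], "turn": [0, 0, 0], "fingers": 0.1},
  {"dp": [0, 0, 0], "turn": [0, 0, 0], "fingers": 0.1},
], newtons=25)

```text
t: 3.55
position: [0.6123, -0.0224, 0.2802]
tcp_rot: [0.0, 0.961, 0.277, 0.0]
force: [-0.7, 1.1, 2.4]
finger_gap: 0.198
finger_force: 24.6
```

>>> servo_tool([
  {"dp": [0.0006, 0, -0.0069], "turn": [0, 0, 0], "fingers": 0.1},
  {"dp": [0.0018, 0, -0.0068], "turn": [0, 0, 0], "fingers": 0.1},
  {"dp": [0.003, 0, -0.0063], "turn": [0, 0, 0], "fingers": 0.1},
  {"dp": [0.004, 0, -0.0057], "turn": [0, 0, 0], "fingers": 0.1},
  {"dp": [0.0049, 0, -0.0049], "turn": [0, 0, 0], "fingers": 0.1},
  {"dp": [0.0057, 0, -0.004], "turn": [0, 0, 0], "fingers": 0.1},
])

```text
t: 4.15
position: [0.6279, -0.013, 0.314]
tcp_rot: [0.001, 0.961, 0.277, -0.003]
force: [-4.4, -4.7, -4.3]
finger_gap: 0.199
finger_force: 24.4
```

>>> servo_tool([
  {"dp": [0.0063, 0, -0.003], "turn": [0, 0, 0], "fingers": 0.1},
  {"dp": [0.0068, 0, -0.0018], "turn": [0, 0, 0], "fingers": 0.1},
  {"dp": [0.0069, 0, -0.0006], "turn": [0, 0, 0], "fingers": 0.1},
  {"dp": [0, 0, 0], "turn": [0, 0, 0], "fingers": 0.1},
])

```text
t: 4.55
position: [0.646, -0.0014, 0.3215]
tcp_rot: [0.001, 0.961, 0.278, -0.001]
force: [-4.2, -3.9, 3.1]
finger_gap: 0.199
finger_force: 24.4
```

Run:
```python
from h import *
print(bot.sense()['position'],bot.sense()['force'])
for n in ['side','scene']:
    snap(n,n+'1'); s=load(n+'1')
    c=s['K']@(s['R']@np.array([.64,0,.14])+s['t']); u,v=(c[:2]/c[2]).astype(int)
    cv2.imwrite(f'pics/c_{n}.png',cv2.resize(s['p'][v-50:v+40,u-45:u+45,::-1],None,fx=4,fy=4,interpolation=2))
cv2.imwrite('pics/c2.png',np.hstack([cv2.imread(f'pics/c_{n}.png') for n in ['side','scene']]))
```

```text
[ 0.6460487  -0.00137563  0.3214713 ] [-4.19684512 -3.9207502   3.07073521]
```

View pics/c2.png

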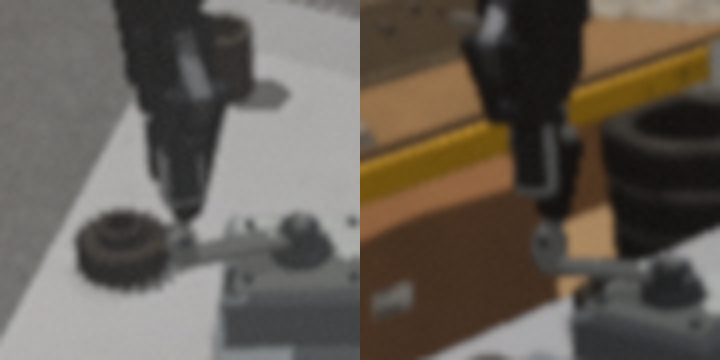

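The handle stands up over the clevis in both views. I'll nudge it outward to feel for the stop.

>>> servo_tool([
  {"dp": [0.0015, 0, 0], "turn": [0, 0, 0], "fingers": 0.1},
  {"dp": [0.0015, 0, 0], "turn": [0, 0, 0], "fingers": 0.1},
  {"dp": [0, 0, 0], "turn": [0, 0, 0], "fingers": 0.1},
])

```text
t: 4.95
position: [0.6481, -0.0001, 0.3216]
tcp_rot: [0.001, 0.961, 0.277, -0.001]
force: [-5.8, -3.5, 2.7]
finger_gap: 0.198
finger_force: 24.2
```

>>> servo_tool([
  {"dp": [0.002, 0, 0], "turn": [0, 0, 0], "fingers": 0.1},
  {"dp": [0.002, 0, 0], "turn": [0, 0, 0], "fingers": 0.1},
  {"dp": [0, 0, 0], "turn": [0, 0, 0], "fingers": 0.1},
])

```text
t: 5.25
position: [0.6516, 0.0021, 0.3216]
tcp_rot: [0.001, 0.961, 0.277, -0.001]
force: [-4.0, -4.5, 2.2]
finger_gap: 0.194
finger_force: 24.2
```

>>> servo_tool([
  {"dp": [0.002, 0, 0], "turn": [0, 0, 0], "fingers": 0.1},
  {"dp": [0.002, 0, 0], "turn": [0, 0, 0], "fingers": 0.1},
  {"dp": [0, 0, 0], "turn": [0, 0, 0], "fingers": 0.1},
])

```text
t: 5.55
position: [0.6551, 0.0042, 0.3214]
tcp_rot: [0.001, 0.961, 0.277, -0.001]
force: [-4.2, -4.6, 1.5]
finger_gap: 0.188
finger_force: 23.9
```

Run:
```python
from h import *
print(bot.sense()['position'],bot.sense()['force'])
im=[]
for n in ['side','wrist']:
    snap(n,n+'5'); s=load(n+'5')
    if n=='wrist': im.append(s['p'][150:360,190:370,::-1].copy())
    else:
        c=s['K']@(s['R']@np.array([.645,0,.14])+s['t']); u,v=(c[:2]/c[2]).astype(int); im.append(s['p'][v-35:v+25,u-30:u+30,::-1].copy())
cv2.imwrite('pics/c5.png',np.hstack([cv2.resize(im[0],(400,400),interpolation=2),cv2.resize(im[1],(343,400),interpolation=2)]))
s=load('side5');w=cloud(s)
m=(w[...,2]>.1)&(w[...,2]<.146)&(w[...,0]>.57)&(w[...,0]<.69)&(w[...,1]>-.06)&(w[...,1]<.05)
q=w[m]
for z in np.arange(.1,.146,.004):
    k=q[(q[:,2]>=z)&(q[:,2]<z+.004)&(q[:,0]>.62)]
    if len(k): print(z.round(3),len(k),k.mean(0).round(4),k.min(0).round(3),k.max(0).round(3))
```

```text
[0.65508527 0.00420081 0.32140723] [-4.24941678 -4.57063077  1.52529427]
0.1 23 [ 0.6298 -0.0057  0.1022] [ 0.62  -0.019  0.1  ] [0.642 0.005 0.104]
0.104 45 [ 0.632  -0.007   0.1057] [ 0.62  -0.021  0.104] [0.652 0.008 0.108]
0.108 15 [0.6425 0.0013 0.1102] [ 0.633 -0.005  0.109] [0.652 0.006 0.112]
0.112 11 [0.6427 0.0009 0.114 ] [ 0.634 -0.006  0.113] [0.651 0.007 0.116]
0.116 14 [6.410e-01 2.000e-04 1.177e-01] [ 0.635 -0.013  0.116] [0.652 0.008 0.12 ]
0.12 21 [0.643  0.0008 0.1224] [ 0.635 -0.01   0.121] [0.652 0.008 0.124]
0.124 7 [6.433e-01 4.000e-04 1.261e-01] [ 0.64  -0.004  0.124] [0.649 0.004 0.128]
0.128 1 [0.6387 0.0019 0.1312] [0.639 0.002 0.131] [0.639 0.002 0.131]
0.132 8 [0.6409 0.0037 0.1344] [0.637 0.001 0.133] [0.649 0.006 0.136]
0.136 13 [0.6406 0.0042 0.1379] [ 0.634 -0.001  0.136] [0.645 0.008 0.14 ]
0.14 8 [0.6382 0.0026 0.1414] [0.634 0.    0.141] [0.645 0.006 0.143]
0.144 3 [0.6369 0.0007 0.1451] [ 0.635 -0.001  0.145] [0.638 0.003 0.146]
```

View pics/c5.png

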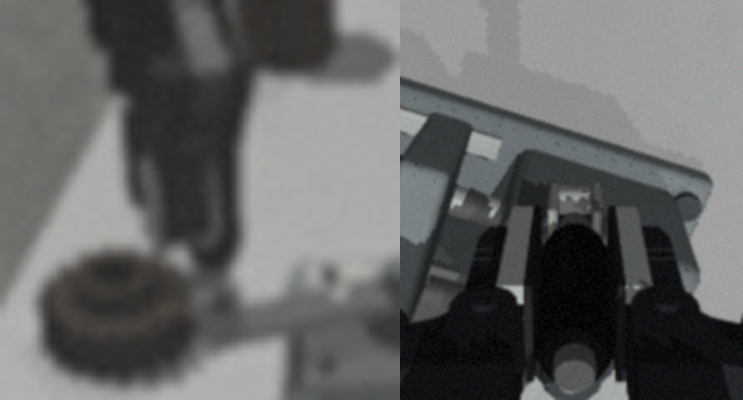

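Run:
```python
from h import *
s=load('wrist5'); ax=np.array([.845,.534,0]); z=np.array([0,0,1])
pr=lambda P:(lambda c:(c[:2]/c[2]).round(0))(s['K']@(s['R']@P+s['t']))
for dx in [-.003,0,.003]:
  H=np.array([.642,.002,.119])+dx*ax
  print(dx,'hinge',pr(H),[(th,pr(H+.062*(-np.cos(np.radians(th))*ax+np.sin(np.radians(th))*z))[1]) for th in (60,70,80,85,90)])
T=np.array([.6551,.0042,.3214])
print([pr(T-z*k) for k in (.140,.155,.173)])
```

```text
-0.003 hinge [273. 273.] [(60, np.float64(395.0)), (70, np.float64(386.0)), (80, np.float64(371.0)), (85, np.float64(362.0)), (90, np.float64(351.0))]
0 hinge [273. 268.] [(60, np.float64(390.0)), (70, np.float64(380.0)), (80, np.float64(365.0)), (85, np.float64(355.0)), (90, np.float64(345.0))]
0.003 hinge [273. 264.] [(60, np.float64(384.0)), (70, np.float64(374.0)), (80, np.float64(359.0)), (85, np.float64(349.0)), (90, np.float64(338.0))]
[array([282., 318.]), array([282., 296.]), array([282., 275.])]
```

The right crop (wrist) shows the pin end at full-image (282,344) and the clevis near row 257. That matches about 90° of fold, so the handle is at its stop and the pads have slid about 12 mm outward along it. I'll open, go back 12 mm and regrip harder.

>>> servo_tool([
  {"dp": [0, 0, 0], "turn": [0, 0, 0], "fingers": 0.4},
  {"dp": [0, 0, 0], "turn": [0, 0, 0], "fingers": 0.4},
  {"dp": [-0.004, 0, 0], "turn": [0, 0, 0], "fingers": 0.4},
  {"dp": [-0.004, 0, 0], "turn": [0, 0, 0], "fingers": 0.4},
  {"dp": [-0.003, 0, 0], "turn": [0, 0, 0], "fingers": 0.4},
  {"dp": [0, 0, 0], "turn": [0, 0, 0], "fingers": 0.4},
])

```text
t: 6.25
position: [0.6456, -0.0016, 0.3198]
tcp_rot: [0.0, 0.961, 0.277, -0.0]
force: [-1.2, -0.4, 0.0]
finger_gap: 0.398
finger_force: 0.0
```

>>> servo_tool([
  {"dp": [0, 0, 0], "turn": [0, 0, 0], "fingers": 0.1},
  {"dp": [0, 0, 0], "turn": [0, 0, 0], "fingers": 0.1},
  {"dp": [0, 0, 0], "turn": [0, 0, 0], "fingers": 0.1},
  {"dp": [0, 0, 0], "turn": [0, 0, 0], "fingers": 0.1},
  {"dp": [0, 0, 0], "turn": [0, 0, 0], "fingers": 0.1},
], newtons=100)

```text
t: 6.75
position: [0.6461, -0.0014, 0.3201]
tcp_rot: [0.0, 0.961, 0.277, 0.0]
force: [0.2, -0.9, 4.0]
finger_gap: 0.185
finger_force: 97.7
```

```bash
python3 -c "
import numpy as np
a=np.radians(np.arange(0,226,5));p=65*np.c_[np.cos(a),np.sin(a)];d=np.diff(p,axis=0).round(1)
for i in range(0,45,5):print(i*5,d[i:i+5].tolist())"
```

```text
0 [[-0.2, 5.7], [-0.7, 5.6], [-1.2, 5.5], [-1.7, 5.4], [-2.2, 5.2]]
25 [[-2.6, 5.0], [-3.0, 4.8], [-3.5, 4.5], [-3.8, 4.2], [-4.2, 3.8]]
50 [[-4.5, 3.5], [-4.8, 3.0], [-5.0, 2.6], [-5.2, 2.2], [-5.4, 1.7]]
75 [[-5.5, 1.2], [-5.6, 0.7], [-5.7, 0.2], [-5.7, -0.2], [-5.6, -0.7]]
100 [[-5.5, -1.2], [-5.4, -1.7], [-5.2, -2.2], [-5.0, -2.6], [-4.8, -3.0]]
125 [[-4.5, -3.5], [-4.2, -3.8], [-3.8, -4.2], [-3.5, -4.5], [-3.0, -4.8]]
150 [[-2.6, -5.0], [-2.2, -5.2], [-1.7, -5.4], [-1.2, -5.5], [-0.7, -5.6]]
175 [[-0.2, -5.7], [0.2, -5.7], [0.7, -5.6], [1.2, -5.5], [1.7, -5.4]]
200 [[2.2, -5.2], [2.6, -5.0], [3.0, -4.8], [3.5, -4.5], [3.8, -4.2]]
```

>>> servo_tool([
  {"dp": [-0.0002, 0.0057, 0], "turn": [0, 0, 0], "fingers": 0.1},
  {"dp": [-0.0007, 0.0056, 0], "turn": [0, 0, 0], "fingers": 0.1},
  {"dp": [-0.0012, 0.0055, 0], "turn": [0, 0, 0], "fingers": 0.1},
  {"dp": [-0.0017, 0.0054, 0], "turn": [0, 0, 0], "fingers": 0.1},
])

```text
t: 7.15
position: [0.6537, -0.0178, 0.32]
tcp_rot: [-0.004, 0.96, 0.279, -0.001]
force: [-4.8, 6.5, 6.6]
finger_gap: 0.183
finger_force: 98.2
```

>>> servo_tool([
  {"dp": [-0.0022, 0.0052, 0], "turn": [0, 0, 0], "fingers": 0.1},
  {"dp": [-0.0026, 0.005, 0], "turn": [0, 0, 0], "fingers": 0.1},
  {"dp": [-0.003, 0.0048, 0], "turn": [0, 0, 0], "fingers": 0.1},
  {"dp": [-0.0035, 0.0045, 0], "turn": [0, 0, 0], "fingers": 0.1},
  {"dp": [-0.0038, 0.0042, 0], "turn": [0, 0, 0], "fingers": 0.1},
  {"dp": [-0.0042, 0.0038, 0], "turn": [0, 0, 0], "fingers": 0.1},
  {"dp": [-0.0045, 0.0035, 0], "turn": [0, 0, 0], "fingers": 0.1},
  {"dp": [-0.0048, 0.003, 0], "turn": [0, 0, 0], "fingers": 0.1},
])

```text
t: 7.95
position: [0.6499, -0.0614, 0.3202]
tcp_rot: [-0.003, 0.96, 0.279, 0.003]
force: [4.0, 7.5, 0.7]
finger_gap: 0.176
finger_force: 97.7
```

```bash
cat > f.py <<'E'
from h import *
s=bot.sense(); H=np.array([.591,-.036]); r=s['position'][:2]-H
R=np.linalg.norm(r); a=np.arctan2(r[1],r[0]); e=r/R; t=np.array([e[1],-e[0]])
print('t %.2f R %.1f phi %.1f deg  tang resist %.2f radial %.2f fz %.2f gap %.3f'%(s['t'],R*1e3,(32.2-np.degrees(a))%360,-s['force'][:2]@t,s['force'][:2]@e,s['force'][2],s['finger_gap']),s['tcp_rot'].round(3),s['joint_positions'].round(2))
E
python3 f.py
```

```text
t 7.95 R 64.2 phi 55.6 deg  tang resist 8.48 radial 0.68 fz 0.68 gap 0.176 [-0.003  0.96   0.279  0.003] [ 0.25  0.48 -0.31  1.62  0.15  1.06 -1.1 ]
```

>>> servo_tool([
  {"dp": [-0.005, 0.0026, 0], "turn": [0, 0, 0], "fingers": 0.1},
  {"dp": [-0.0052, 0.0022, 0], "turn": [0, 0, 0], "fingers": 0.1},
  {"dp": [-0.0054, 0.0017, 0], "turn": [0, 0, 0], "fingers": 0.1},
  {"dp": [-0.0055, 0.0012, 0], "turn": [0, 0, 0], "fingers": 0.1},
  {"dp": [-0.0056, 0.0007, 0], "turn": [0, 0, 0], "fingers": 0.1},
  {"dp": [-0.0057, 0.0002, 0], "turn": [0, 0, 0], "fingers": 0.1},
])

```text
t: 8.55
position: [0.6279, -0.088, 0.3202]
tcp_rot: [-0.001, 0.96, 0.279, 0.004]
force: [7.1, 3.6, -2.1]
finger_gap: 0.176
finger_force: 97.6
```

```bash
python3 f.py
python3 - <<'E'
from h import *
snap('wrist','w6')
E
```

```text
t 8.55 R 63.8 phi 86.8 deg  tang resist 7.89 radial 1.19 fz -2.06 gap 0.176 [-0.001  0.96   0.279  0.004] [ 0.3   0.45 -0.3   1.66  0.15  1.04 -1.05]
```

View pics/w6.png

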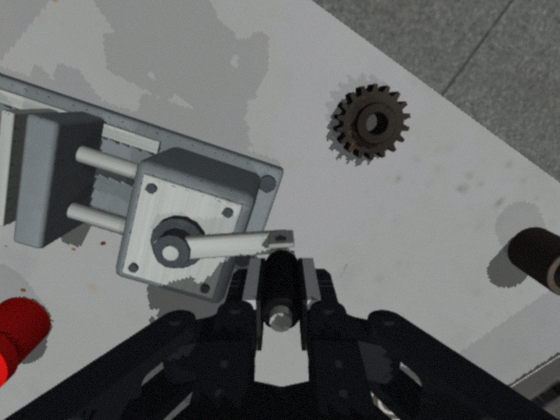

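The last picture shows the crank turned about 85°, with the arm running from hub (175,245) to clevis (280,240) and the handle upright in the grip. I'll continue with force checks.

>>> servo_tool([
  {"dp": [-0.0057, -0.0002, 0], "turn": [0, 0, 0], "fingers": 0.1},
  {"dp": [-0.0056, -0.0007, 0], "turn": [0, 0, 0], "fingers": 0.1},
  {"dp": [-0.0055, -0.0012, 0], "turn": [0, 0, 0], "fingers": 0.1},
  {"dp": [-0.0054, -0.0017, 0], "turn": [0, 0, 0], "fingers": 0.1},
  {"dp": [-0.0052, -0.0022, 0], "turn": [0, 0, 0], "fingers": 0.1},
  {"dp": [-0.005, -0.0026, 0], "turn": [0, 0, 0], "fingers": 0.1},
])

```text
t: 9.2
position: [0.596, -0.0998, 0.3202]
tcp_rot: [0.001, 0.961, 0.278, 0.004]
force: [8.5, 0.2, -3.4]
finger_gap: 0.18
finger_force: 97.8
```

```bash
python3 f.py
```

```text
t 9.20 R 64.0 phi 117.7 deg  tang resist 8.48 radial 0.46 fz -3.37 gap 0.180 [0.001 0.961 0.278 0.004] [ 0.33  0.4  -0.3   1.74  0.14  1.01 -1.03]
```

>>> servo_tool([
  {"dp": [-0.0048, -0.003, 0], "turn": [0, 0, 0], "fingers": 0.1},
  {"dp": [-0.0045, -0.0035, 0], "turn": [0, 0, 0], "fingers": 0.1},
  {"dp": [-0.0042, -0.0038, 0], "turn": [0, 0, 0], "fingers": 0.1},
])

```text
t: 9.5
position: [0.5789, -0.099, 0.3202]
tcp_rot: [0.001, 0.961, 0.278, 0.004]
force: [7.9, -0.4, -2.7]
finger_gap: 0.179
finger_force: 97.8
```

```bash
python3 f.py
```

```text
t 9.50 R 64.1 phi 133.0 deg  tang resist 7.83 radial -1.07 fz -2.66 gap 0.179 [0.001 0.961 0.278 0.004] [ 0.34  0.37 -0.3   1.78  0.13  1.   -1.02]
```

>>> servo_tool([
  {"dp": [-0.002, -0.002, 0], "turn": [0, 0, 0], "fingers": 0.1},
  {"dp": [-0.0018, -0.0022, 0], "turn": [0, 0, 0], "fingers": 0.1},
])

```text
t: 9.7
position: [0.5734, -0.0976, 0.3202]
tcp_rot: [0.002, 0.961, 0.278, 0.004]
force: [7.6, -1.2, -2.4]
finger_gap: 0.177
finger_force: 97.8
```

```bash
python3 f.py
```

```text
t 9.70 R 64.1 phi 138.1 deg  tang resist 7.67 radial -0.97 fz -2.37 gap 0.177 [0.002 0.961 0.278 0.004] [ 0.34  0.36 -0.3   1.79  0.13  0.99 -1.02]
```

>>> servo_tool([
  {"dp": [-0.0018, -0.0022, 0], "turn": [0, 0, 0], "fingers": 0.1},
  {"dp": [-0.0017, -0.0023, 0], "turn": [0, 0, 0], "fingers": 0.1},
])

```text
t: 9.9
position: [0.5681, -0.096, 0.3202]
tcp_rot: [0.002, 0.961, 0.278, 0.004]
force: [7.7, -1.4, -3.1]
finger_gap: 0.183
finger_force: 97.8
```

```bash
python3 f.py
```

```text
t 9.90 R 64.2 phi 143.1 deg  tang resist 7.68 radial -1.47 fz -3.06 gap 0.183 [0.002 0.961 0.278 0.004] [ 0.34  0.36 -0.31  1.81  0.13  0.99 -1.03]
```

>>> servo_tool([
  {"dp": [-0.0016, -0.0024, 0], "turn": [0, 0, 0], "fingers": 0.1},
  {"dp": [-0.0014, -0.0024, 0], "turn": [0, 0, 0], "fingers": 0.1},
])

```text
t: 10.1
position: [0.563, -0.0938, 0.3202]
tcp_rot: [0.002, 0.961, 0.278, 0.004]
force: [7.1, -3.0, -2.2]
finger_gap: 0.177
finger_force: 97.8
```

```bash
python3 f.py
```

```text
t 10.10 R 64.2 phi 148.1 deg  tang resist 7.67 radial -0.43 fz -2.17 gap 0.177 [0.002 0.961 0.278 0.004] [ 0.34  0.35 -0.31  1.82  0.12  0.99 -1.03]
```

>>> servo_tool([
  {"dp": [-0.0013, -0.0025, 0], "turn": [0, 0, 0], "fingers": 0.1},
  {"dp": [-0.0013, -0.0025, 0], "turn": [0, 0, 0], "fingers": 0.1},
])

```text
t: 10.3
position: [0.558, -0.0912, 0.3202]
tcp_rot: [0.002, 0.961, 0.278, 0.003]
force: [7.3, -2.6, -3.0]
finger_gap: 0.179
finger_force: 97.8
```

```bash
python3 f.py
```

```text
t 10.30 R 64.3 phi 153.1 deg  tang resist 7.65 radial -1.49 fz -2.96 gap 0.179 [0.002 0.961 0.278 0.003] [ 0.34  0.34 -0.31  1.83  0.12  0.98 -1.03]
```

>>> servo_tool([
  {"dp": [-0.0011, -0.0026, 0], "turn": [0, 0, 0], "fingers": 0.1},
  {"dp": [-0.0011, -0.0026, 0], "turn": [0, 0, 0], "fingers": 0.1},
])

```text
t: 10.5
position: [0.5533, -0.0882, 0.3202]
tcp_rot: [0.002, 0.961, 0.277, 0.003]
force: [7.0, -3.9, -2.7]
finger_gap: 0.177
finger_force: 97.8
```

```bash
python3 f.py
```

```text
t 10.50 R 64.3 phi 158.0 deg  tang resist 7.95 radial -0.97 fz -2.68 gap 0.177 [0.002 0.961 0.277 0.003] [ 0.34  0.33 -0.31  1.84  0.12  0.98 -1.03]
```

>>> servo_tool([
  {"dp": [-0.001, -0.0027, 0], "turn": [0, 0, 0], "fingers": 0.1},
  {"dp": [-0.0008, -0.0027, 0], "turn": [0, 0, 0], "fingers": 0.1},
])

```text
t: 10.7
position: [0.5489, -0.0848, 0.3202]
tcp_rot: [0.002, 0.961, 0.277, 0.003]
force: [6.3, -3.9, -2.9]
finger_gap: 0.18
finger_force: 97.8
```

```bash
python3 f.py
```

```text
t 10.70 R 64.4 phi 163.0 deg  tang resist 7.29 radial -1.15 fz -2.89 gap 0.180 [0.002 0.961 0.277 0.003] [ 0.33  0.32 -0.31  1.86  0.12  0.97 -1.04]
```

>>> servo_tool([
  {"dp": [-0.0007, -0.0028, 0], "turn": [0, 0, 0], "fingers": 0.1},
  {"dp": [-0.0006, -0.0028, 0], "turn": [0, 0, 0], "fingers": 0.1},
])

```text
t: 10.9
position: [0.5447, -0.081, 0.3202]
tcp_rot: [0.002, 0.961, 0.277, 0.003]
force: [6.3, -4.5, -2.3]
finger_gap: 0.179
finger_force: 97.8
```

```bash
python3 f.py
```

```text
t 10.90 R 64.5 phi 168.0 deg  tang resist 7.63 radial -1.42 fz -2.28 gap 0.179 [0.002 0.961 0.277 0.003] [ 0.33  0.31 -0.31  1.87  0.12  0.97 -1.05]
```

>>> servo_tool([
  {"dp": [-0.0004, -0.0028, 0], "turn": [0, 0, 0], "fingers": 0.1},
  {"dp": [-0.0003, -0.0028, 0], "turn": [0, 0, 0], "fingers": 0.1},
])

```text
t: 11.1
position: [0.5413, -0.0773, 0.3202]
tcp_rot: [0.003, 0.961, 0.277, 0.003]
force: [8.1, -6.6, -4.0]
finger_gap: 0.177
finger_force: 97.9
```

```bash
python3 f.py
```

```text
t 11.10 R 64.6 phi 172.5 deg  tang resist 10.30 radial -2.02 fz -4.01 gap 0.177 [0.003 0.961 0.277 0.003] [ 0.33  0.31 -0.32  1.88  0.12  0.97 -1.05]
```

The push rose by about 2.6 N, so the bowl is seating. I'll use 1° steps from here.

>>> servo_tool([
  {"dp": [-0.0001, -0.0012, 0], "turn": [0, 0, 0], "fingers": 0.1},
  {"dp": [0, -0.0012, 0], "turn": [0, 0, 0], "fingers": 0.1},
])

```text
t: 11.3
position: [0.5401, -0.0759, 0.3202]
tcp_rot: [0.004, 0.961, 0.277, 0.003]
force: [8.1, -7.4, -4.0]
finger_gap: 0.176
finger_force: 97.9
```

```bash
python3 f.py
```

```text
t 11.30 R 64.6 phi 174.1 deg  tang resist 10.84 radial -1.79 fz -4.02 gap 0.176 [0.004 0.961 0.277 0.003] [ 0.32  0.3  -0.32  1.88  0.12  0.97 -1.06]
```

>>> servo_tool([
  {"dp": [0, -0.0012, 0], "turn": [0, 0, 0], "fingers": 0.1},
  {"dp": [0, -0.0012, 0], "turn": [0, 0, 0], "fingers": 0.1},
])

```text
t: 11.5
position: [0.539, -0.0744, 0.3202]
tcp_rot: [0.004, 0.961, 0.277, 0.003]
force: [8.5, -9.0, -4.4]
finger_gap: 0.176
finger_force: 97.9
```

```bash
python3 f.py
```

```text
t 11.50 R 64.7 phi 175.8 deg  tang resist 12.29 radial -1.56 fz -4.38 gap 0.176 [0.004 0.961 0.277 0.003] [ 0.32  0.3  -0.32  1.88  0.12  0.97 -1.06]
```

The rise over free turning is 4.7 N, which is about 15 N of clamping. I'll release, lift straight up and verify.

>>> servo_tool([
  {"dp": [0, 0, 0], "turn": [0, 0, 0], "fingers": 0.4},
  {"dp": [0, 0, 0], "turn": [0, 0, 0], "fingers": 0.5},
  {"dp": [0, 0, 0], "turn": [0, 0, 0], "fingers": 0.5},
  {"dp": [0, 0, 0], "turn": [0, 0, 0], "fingers": 0.5},
  {"dp": [0, 0, -0.01], "turn": [0, 0, 0], "fingers": 0.5},
  {"dp": [0, 0, -0.02], "turn": [0, 0, 0], "fingers": 0.5},
  {"dp": [0, 0, -0.03], "turn": [0, 0, 0], "fingers": 0.5},
  {"dp": [0, 0, -0.03], "turn": [0, 0, 0], "fingers": 0.5},
  {"dp": [0, 0, -0.03], "turn": [0, 0, 0], "fingers": 0.5},
  {"dp": [0, 0, 0], "turn": [0, 0, 0], "fingers": 0.5},
  {"dp": [0, 0, 0], "turn": [0, 0, 0], "fingers": 0.5},
])

```text
t: 12.6
position: [0.5366, -0.0707, 0.4408]
tcp_rot: [0.0, 0.961, 0.278, 0.001]
force: [-0.6, 0.1, -0.4]
finger_gap: 0.501
finger_force: 0.0
```

Run:
```python
from h import *
print(bot.sense()['position'],bot.sense()['force'])
for n in ['side','scene']:
    snap(n,n+'9'); w=cloud(load(n+'9'))
    m=(w[...,2]>.1)&(w[...,2]<.19)&(abs(w[...,0]-.54)<.05)&(abs(w[...,1]+.073)<.04); q=w[m]
    for z in np.arange(.11,.19,.01):
        k=q[(q[:,2]>=z)&(q[:,2]<z+.01)]
        if len(k): print(n,z.round(2),len(k),np.median(k,0).round(4))
    c=(w[...,2]>.118)&(w[...,2]<.14)&(w[...,1]>.09)&(w[...,1]<.22)&(w[...,0]<.62)&(w[...,0]>.45); print('cap',c.sum(),np.median(w[c],0).round(4),w[c].max(0).round(3))
    for lo,hi in [(.016,.06),(.06,.09),(.09,.13)]:
        b=(w[...,2]>lo)&(w[...,2]<hi)&(w[...,1]>.1)&(w[...,1]<.2)&(abs(w[...,0]-.54)<.06)&(load(n+'9')['p'].min(2)>120); print(' white',lo,b.sum(),np.median(w[b],0).round(3) if b.any() else '')
```

```text
[ 0.53660953 -0.07067096  0.44080279] [-0.60736721  0.11526466 -0.38748056]
side 0.11 33 [ 0.5359 -0.0718  0.1148]
side 0.12 28 [ 0.5365 -0.0743  0.1229]
side 0.13 25 [ 0.536  -0.0716  0.1356]
side 0.14 35 [ 0.5356 -0.0714  0.1451]
side 0.15 31 [ 0.536  -0.0696  0.1552]
side 0.16 37 [ 0.5362 -0.0711  0.1641]
side 0.17 45 [ 0.537  -0.0729  0.1743]
side 0.18 6 [ 0.5366 -0.0758  0.1807]
cap 186 [0.5379 0.1525 0.1275] [0.552 0.163 0.132]
 white 0.016 37 [0.585 0.127 0.02 ]
 white 0.06 668 [0.529 0.168 0.077]
 white 0.09 5 [0.556 0.152 0.1  ]
scene 0.11 39 [ 0.5352 -0.0724  0.1139]
scene 0.12 40 [ 0.5355 -0.0758  0.1242]
scene 0.13 26 [ 0.5328 -0.0731  0.1368]
scene 0.14 41 [ 0.5328 -0.0732  0.1451]
scene 0.15 42 [ 0.532  -0.0725  0.1554]
scene 0.16 43 [ 0.5329 -0.073   0.165 ]
scene 0.17 44 [ 0.5337 -0.0748  0.1753]
scene 0.18 10 [ 0.5378 -0.0781  0.1818]
cap 190 [0.5332 0.1491 0.1276] [0.553 0.16  0.132]
 white 0.016 0 
 white 0.06 456 [0.524 0.164 0.08 ]
 white 0.09 10 [0.543 0.138 0.11 ]
```

The handle is vertical with its top at 0.181 m, and the bowl is upright with its cap at 0.129 m, moved up against the jaw. Nothing touches the robot.

```bash
python3 -c "
from rig import bot
print(bot.sign_off())"
```

```text
the job is handed in; nothing more can be done
None
```

I've handed the job in: the bowl is clamped at about 15 N (estimated from the push at the handle), and depth readings from two cameras show the bowl and handle both upright and the gripper clear of them.

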